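Put the stray quoin away in the sloping tub and snap its lid on

ROBOT

A 6-joint arm with a two-finger parallel gripper is mounted at the origin on a cart in front of the work surface, level with it; the furniture and walls round the work are solid. World frame = base frame: x ahead of the robot, y to its left, z up, the work surface at z = 0. Lengths are in m, angles in rad, forces in N, time in s.
With the tool pointing down it reaches from about 0.35 to 0.775 m from the base axis. Payload 5.5 kg.
Tool frame: the origin (TCP) lies at the very end of the fingers, on their centre line; the grasp point (between the pads) lies 19 mm behind it; z points along the fingers, y is the direction in which the jaws open and shut (so a half turn about z gives the same grasp; the last joint's range is limited). The gripper opens to 85 mm and grips with 20 to 120 N. Pads are 22 mm wide; open, the fingers measure 114 mm over their backs; the gripper's body (76 mm by 85 mm) begins 54 mm behind the grasp point. The pads swing forward as they close: fully open they stand 13 mm farther back than shut.
Start: joints at [-1.384, 0.313, 0.046, 1.304, 0, 1.431], TCP at [0.185, -0.545, 0.231] pointing down, gripper open.
Joint ranges: [-2.76, 2.76], [-0.86, 1.69], [-1.03, 1.26], [-2.2, 2.34], [-1.47, 1.5], [-3.14, 3.14]. Speed limits (rad/s): [2.57, 2.57, 3.14, 3.14, 3.14, 3.14].

INTERFACE

Orientations are given as a unit quaternion [w, x, y, z].
In Python, from workcell import get_state, imaging, env, spotter gives the robot as it stands.
- The arm moves only by the tool play_rows, never from a script. Its argument "moves" is a list of rows, each an object with "claw": the finger opening in cm, from 0 to 8.54; "delta_pos": the shift along the tool's x, y, z in cm, a list of three; "twist": the turn about the tool's z in degrees. A call has 1 to 12 rows; each row is the pose to reach, as a shift and turn from the pose commanded when the call began, along the tool's axes at that moment; what a row does not reach only later rows make up. A row lasts 1/8 s, in which the tool goes at most 62.5 mm and 10.7 degrees, less where a joint would pass 70% of its speed; a pose out of reach is approached as far as the arm can. A call with a gripper value outside its range is refused whole. The fingers move at their own pace and stop on an object; "force" is the grip in N (left out, the last holds). Time passes only in rows, so rows that repeat a pose let the fingers close. It gives the time, the measured TCP pose, the force and the opening at its end, in the units of the state.
- get_state(): the state, without advancing time (a new reading comes with each control period).
- imaging.read_camera(name): name is "side" or "top"; returns the picture (480x640x3 uint8, red, green, blue); there is no depth.
- imaging.camera_info(name): a dict with "fx", "fy", "cx", "cy" (pixels), "world_to_cam" (4x4, takes a point from world to camera coordinates). Camera axes: x right, y down, z forward; pixel columns grow to the right and rows downward; lengths in m; the calibration is good to about 2 mm. A picture is of the moment at which its call begins. camera_info takes no time and is no camera call.
- env.hand_in(): hands the job in, once; it reports no verdict.
Trained networks look in the newest picture that a camera, given by its name, has taken for a name from the list of things; names that differ only in an ending like _2 or _b are one class to them, and where a whole thing is asked for, a point or a joint stands for the part that bears it (a point fixed in the world has none). Each returns a list of dicts, best first, with "conf" (0 to 1); they miss things now and then, are a little off and sometimes report something else, mostly with a low value. They report only what shows in the picture. A call takes as long as a camera call.
- spotter.spot_in(camera, query): "extent" ([left, top, right, bottom] in pixels, round what is visible of it).
The state is a dict: "clock": time; "joint_pos": joint angles; "qvel": joint speeds; "tau": joint torques, N m; "tcp_pos": TCP position; "orientation": TCP orientation; "wrist_force": force on the tool from outside, world axes, zero at the start; "ft_torque": the same for the moment, N m; "finger_gap": finger opening in m.
Only numpy, scipy, OpenCV 4.12 (cv2) and the standard library are available. Lean on these libraries where they do the work, as an engineer would, in place of code of your own. Each camera call takes 0.05 s, during which the arm holds its last target. There are 200 camera calls.

TASK

Put the stray toothed quoin away: lay it flat in the empty middle lane of the sloping tub, its teeth facing the same side as those of the two quoins already there, and see that it slides right down to the foot of the lane. Then put the loose lid on the tub and press it down until it snaps home and sits level on the rim all round. Leave the other pieces on the table where they are.

Things in the scene. Friction and masses are not known exactly. Their poses are not given: they have to be found in the camera images.
- tub: Light grey open tub, 142 x 110 mm, 45 mm high, fixed on a fixed dark rod stand so that it leans 28 degrees, mouth up and towards the robot. Origin: centre of its underside; x runs along the lanes UP the slope, y across (left seen from the robot), z square out of the mouth. Walls 6 mm, inside 130 x 98 mm, slippery floor at z = 5 mm, rim at z = 45 mm. Leave room for the gripper inside the walls.
- lane_top (a point): Loading point on the tub's lane floor, tub frame x = 28, y = 0, z = 5 mm. Two ribs 3 mm wide, 5 mm high at y = +-16 mm part the floor into three lanes, the middle one (29 mm clear) empty. A part let go here, lying along the lane, slides down by itself in under 1 s.
- lane_foot (a point): Where the quoin's origin ends at the foot of the middle lane: tub frame x = -43, y = 0, z = 5 mm; the foot wall is at x = -65 mm. Each outer lane (y = +-33 mm) already holds such a quoin, fixed, at x = -65 to -20 mm, 18 mm high, teeth towards the tub's -y.
- tub_rim (a point): Centre of the tub's mouth, at rim height (z = 45 mm in the tub frame). Two sprung steel rollers in each long side wall (x = +-42 mm, 9 mm under the rim) stand out 5 mm from the wall; they give way as the lid's bead is pressed past them and then hold it down.
- quoin: Stray dark iron quoin, a block 44 x 22 x 18 mm, 70 g, loose on the table. Origin: centre of its underside; x along its 44 mm, y across its 22 mm, teeth on the -y long side, z up. Seen from above its x axis starts at most 55 degrees from the tub's x axis.
- quoin_teeth (a point): Middle of the quoin's toothed long side: 11 mm along -y and 9 mm up from the quoin's origin.
- lid: Dark teal press-on lid 157 x 125 mm, 150 g, on the table, skirt down. Origin: centre of the skirt's lower edge plane; x along its length, z up. Skirt 17 mm deep, a 5 mm rolled bead at its edge with 2.5 mm play round the tub; top face at z = 20 mm. Fits either way round. Laid on loosely it rests on the rollers about 11 mm high. Home: origin at x = 0, y = 0, z = 28 mm in the tub frame, axes parallel.
- lid_grip (a point): Middle of the lid's black upright fin grip (60 mm along the lid's x, 16 mm thick along y, from z = 20 to 47 mm in the lid's frame); this point is at x = 0, y = 0, z = 34 mm. Pressed here, square to the lid, it takes about 10 to 15 N to snap all four rollers.
- brass_rule: Bystander: brass block 54 x 18 x 22 mm lying loose on the table. Origin: centre of its underside.
- wood_piece: Bystander: wooden block 60 x 24 x 18 mm lying loose on the table. Origin: centre of its underside.
- type_lines: Bystander: dark block of metal type 34 x 41 x 26 mm standing loose on the table at the left, behind the lid. Origin: centre of its underside.

How it is judged:
By the outcome, as a careful person would: the job done as asked, in the order asked, and still so for the second after the job is handed in, with the robot touching nothing.
It also fails if it takes over 51 s, if anything falls off the work surface, if the arm or the gripper's body presses on something with over 40 N, if the wrist force passes 120 N, or if a joint passes its speed limit or range.

## Working session

There is one attempt and no reset: what is moved stays moved. The work goes in short steps, Python scripts to look and compute and a tool call to move; the robot and the scene stay as the last step left them, time stands still between calls to the robot, and variables do not carry over. Pictures are saved under pics/ and viewed, about 8 in all and at most 12, crops included, and the job is handed in when it is done.

Besides the shell and the picture viewer there is one more tool, called as a command line: name --argument value ..., lists and objects as JSON in quotes. play_rows: Moves the arm, as the interface text tells. Its arguments: {"type":"object","properties":{"moves":{"type":"array"},"force":{"type":"number"}},"required":["moves"]}

```bash
mkdir -p pics; ls
python3 - <<'E'
from workcell import get_state, imaging, env, spotter
import cv2
s=get_state();print(s)
for c in("top","side"):
    im=imaging.read_camera(c);cv2.imwrite(f"pics/{c}0.png",im[:,:,::-1])
    k=imaging.camera_info(c);print(c,k)
    for q in("tub","quoin","lid","lid_grip","quoin_teeth","brass_rule","wood_piece","type_lines"):
        print(q,[(round(d["conf"],2),[round(v) for v in d["extent"]]) for d in spotter.spot_in(c,q)[:3]])
E
```

```text
pics
{'clock': 0.0, 'joint_pos': array([-1.38357885e+00,  3.14003541e-01,  4.49687178e-02,  1.30356460e+00,
        2.05925356e-05,  1.43122804e+00]), 'qvel': array([-1.18241431e-03,  7.64612847e-05, -1.67255804e-03,  1.13463344e-03,
        4.59713844e-04, -2.13050134e-03]), 'tau': array([-1.28186235e-03, -4.80622852e+01,  2.98533618e+01,  1.93934399e-02,
       -8.84276255e-05,  2.72478573e-06]), 'tcp_pos': array([ 0.18449545, -0.5440698 ,  0.23040286]), 'orientation': array([-9.01538677e-04,  9.86680654e-01,  1.62666755e-01, -1.11836742e-05]), 'wrist_force': array([-0.49507365, -0.34757301,  0.02722224]), 'ft_torque': array([ 0.01662544, -0.01296261, -0.02347487]), 'finger_gap': 0.08546650548712911}
top {'fx': 464.32718113522515, 'fy': 464.32718113522515, 'cx': 325.19823273864444, 'cy': 242.6705193722388, 'world_to_cam': array([[-6.81393620e-03, -9.99823946e-01,  1.74827731e-02,
        -8.21934528e-04],
       [-9.98764891e-01,  5.94415753e-03, -4.93290857e-02,
         5.68264030e-01],
       [ 4.92164807e-02, -1.77973052e-02, -9.98629558e-01,
         9.66165293e-01],
       [ 
[... 555 characters left out ...]
157, 'world_to_cam': array([[-0.99934788,  0.0353906 ,  0.00716419,  0.56394715],
       [ 0.01537692,  0.59663291, -0.80236695,  0.06382723],
       [-0.03267064, -0.80173354, -0.59678803,  1.15280876],
       [ 0.        ,  0.        ,  0.        ,  1.        ]])}
tub [(0.64, [213, 175, 303, 256]), (0.2, [361, 190, 392, 204])]
quoin [(0.6, [367, 248, 390, 261])]
lid [(0.95, [280, 304, 404, 396])]
lid_grip [(0.72, [279, 299, 405, 398])]
quoin_teeth [(0.67, [368, 247, 388, 259])]
brass_rule [(0.62, [357, 215, 381, 233])]
wood_piece [(0.68, [360, 188, 392, 204]), (0.58, [214, 173, 303, 258])]
type_lines [(0.79, [261, 361, 284, 393]), (0.75, [278, 301, 404, 396]), (0.59, [212, 176, 300, 258])]
```

Run:
```python
import cv2
a=cv2.imread("pics/top0.png")[130:340,180:470];cv2.imwrite("pics/top0c.png",cv2.resize(a,None,fx=2.75,fy=2.75,interpolation=cv2.INTER_CUBIC))
a=cv2.imread("pics/side0.png")[165:405,190:430];cv2.imwrite("pics/side0c.png",cv2.resize(a,None,fx=2.5,fy=2.5,interpolation=cv2.INTER_CUBIC))
```

```text
(no output)
```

View pics/top0c.png

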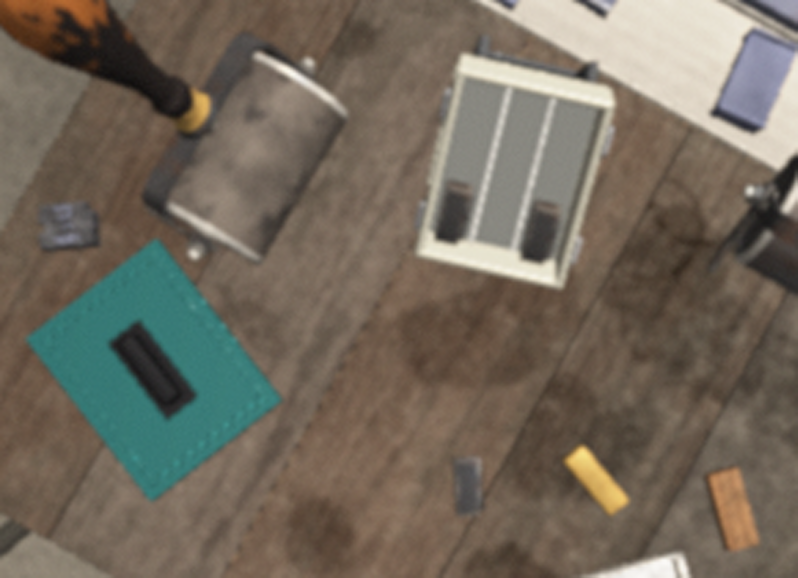

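View pics/side0c.png

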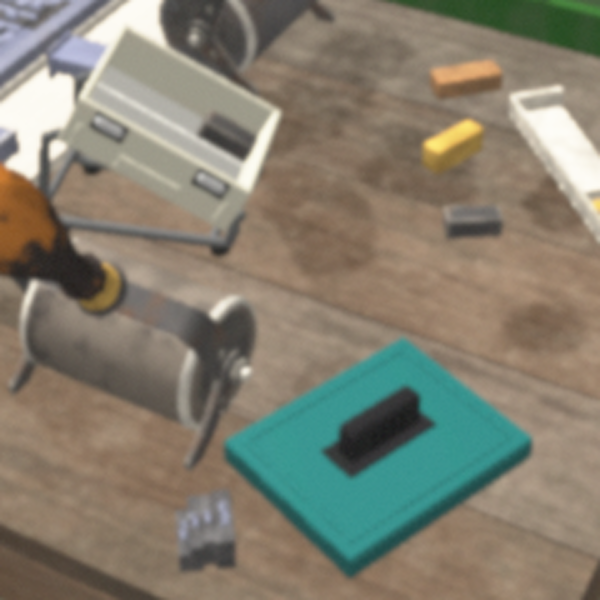

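Top crop: tub at upper centre with the two quoins at its foot, lid at lower left, quoin at (468,486), ink roller between lid and tub. The side crop agrees. Next I fit poses from corner pixels in both views.

```bash
cat > h.py <<'E'
import numpy as np, cv2
from scipy.optimize import least_squares
from scipy.spatial.transform import Rotation as Ro
from workcell import get_state, imaging, env, spotter
K={c:imaging.camera_info(c) for c in("top","side")}
def proj(c,P):
    k=K[c];P=np.atleast_2d(P);q=P@k["world_to_cam"][:3,:3].T+k["world_to_cam"][:3,3]
    return np.c_[k["fx"]*q[:,0]/q[:,2]+k["cx"],k["fy"]*q[:,1]/q[:,2]+k["cy"]]
def R(yaw,pitch=0): return (Ro.from_euler("z",yaw)*Ro.from_euler("y",-pitch,degrees=True)).as_matrix()
def fit(obs,x0,pitch=0,zfix=None):
    # obs: {cam: (local pts mm, pixels)} ; params x,y,z,yaw
    def f(p):
        z=p[2] if zfix is None else zfix
        return np.concatenate([(proj(c,np.array(L)/1e3@R(p[3],pitch).T+[p[0],p[1],z])-px).ravel() for c,(L,px) in obs.items()])
    r=least_squares(f,x0,loss="soft_l1");
    if zfix is not None:r.x[2]=zfix
    return r.x,f(r.x).reshape(-1,2)
T=lambda u:np.array(u)/2.75+[180,130]
S=lambda u:np.array(u)/2.5+[190,165]
def box(a,b,z0,z1): return [(sx*a/2,sy*b/2,z) for z in(z0,z1) for sx,sy in((1,1),(1,-1),(-1,-1),(-1,1))]
def draw(im,c,L,p,col,pitch=0,s=1,off=(0,0)):
    q=(proj(c,np.array(L)/1e3@R(p[3],pitch).T+p[:3])-off)*s
    q=np.int32(np.round(q*8))
    for a in(0,4): cv2.polylines(im,[q[a:a+4]],True,col,1,cv2.LINE_AA,3)
E
cat > fit0.py <<'E'
from h import *
rim=box(142,110,45,45)[:4] # (far,left),(far,right),(near,right),(near,left)
tub,e=fit({"top":(rim,T([(460,55),(614,90),(562,287),(417,255)])),"side":([rim[1],rim[2]],S([(128,28),(280,113)]))},[.68,-.07,.1,-.2],28);print("tub",tub,e.round(1).tolist())
lt=box(157,125,0,0)[:4]
# lid x towards far-left: corners far-left-ish
lid,e=fit({"top":([lt[0],lt[1],lt[2],lt[3]],T([(28,340),(157,240),(282,400),(152,500)])),},[.5,.2,.0,2.2],0,.0);print(lid,e.round(1).tolist())
q,e=fit({"top":(box(44,22,18,18)[:4],T([(455,458),(480,458),(483,514),(457,516)]))},[.43,-.06,0,0],0,0);print("quoin",q,e.round(1).tolist())
np.save("p0.npy",[tub,lid,q])
for c,off,s in(("top",(180,130),2.75),("side",(190,165),2.5)):
    im=cv2.imread(f"pics/{c}0c.png")
    draw(im,c,box(142,110,0,45),tub,(0,0,255),28,s,off);draw(im,c,box(157,125,0,20),lid,(0,0,255),0,s,off);draw(im,c,box(60,16,20,47),lid,(0,255,255),0,s,off)
    draw(im,c,box(44,22,0,18),q,(0,0,255),0,s,off);cv2.imwrite(f"pics/{c}fit.png",im)
a=cv2.imread("pics/topfit.png");b=cv2.resize(cv2.imread("pics/sidefit.png"),(400,400));a=cv2.resize(a,(400,290))
E
python3 fit0.py
```

```text
tub [ 0.67616744 -0.0881617   0.059209   -0.22574541] [[-0.5, 3.8], [0.6, 3.9], [0.3, -0.2], [-0.5, -0.6], [-3.1, -1.2], [-0.4, 0.6]]
[0.52367566 0.18496436 0.         0.65773235] [[0.2, -0.1], [0.0, 0.2], [-0.4, -0.1], [0.2, 0.0]]
quoin [ 0.43334326 -0.05626164  0.          0.03391575] [[-0.7, 0.0], [0.7, -0.4], [0.5, 0.3], [-0.5, 0.1]]
```

View pics/topfit.png

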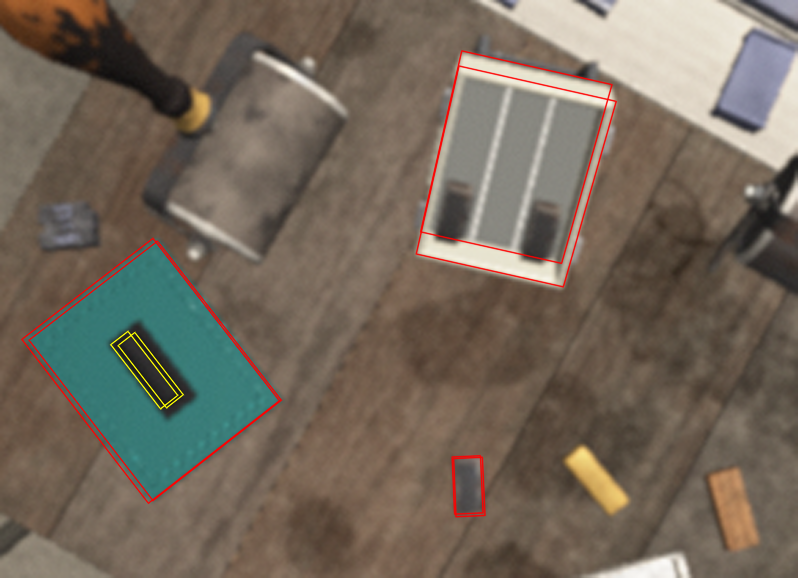

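View pics/sidefit.png

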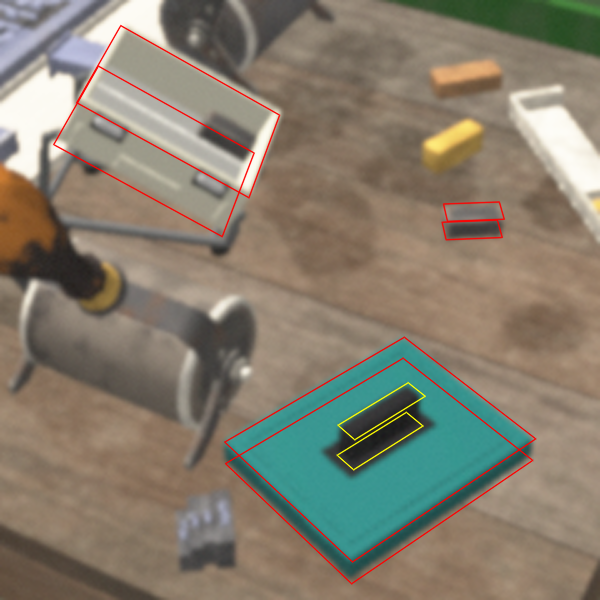

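```bash
cat > lidfit.py <<'E'
from h import *
from scipy.optimize import minimize
def mask(c,im):
    h=cv2.cvtColor(im,cv2.COLOR_BGR2HSV);m=cv2.inRange(h,(78,80,30),(100,255,255))
    n,l,s,_=cv2.connectedComponentsWithStats(m);i=1+s[1:,4].argmax();m=np.uint8(l==i)*255
    cs,_=cv2.findContours(m,cv2.RETR_EXTERNAL,cv2.CHAIN_APPROX_NONE);o=np.zeros_like(m);cv2.drawContours(o,cs,-1,255,-1);return o
M={}
for c in("top","side"):
    im=cv2.imread(f"pics/{c}0.png");M[c]=cv2.resize(mask(c,im),None,fx=4,fy=4,interpolation=cv2.INTER_LINEAR)>127
def cost(v,cams=("top","side")):
    x,y,yaw,t=v;s=0
    for c in cams:
        L=box(157,125,0,5)+box(157-t,125-t,5,20)
        q=(proj(c,np.array(L)/1e3@R(yaw).T+[x,y,0])+.5)*4-.5
        o=np.zeros(M[c].shape,np.uint8);cv2.fillConvexPoly(o,np.int32(cv2.convexHull(np.float32(q))*16),1,shift=4)
        s+=(o.astype(bool)^M[c]).sum()/16
    return s
for cams in(("top","side"),("top",),("side",)):
    sx=np.array([[.52,.18,.66,4]]*5)+np.vstack([[0]*4,np.diag([.008,.008,.05,4])])
    r=minimize(cost,sx[0],args=(cams,),method="Nelder-Mead",options=dict(initial_simplex=sx,xatol=1e-4,fatol=.1));print(cams,r.x,r.fun,[int(M[c].sum()/16) for c in cams])
E
python3 lidfit.py
python3 - <<'E'
import cv2,numpy as np
a=cv2.imread("pics/side0.png")[165:270,205:310];a=cv2.resize(a,(555,555),interpolation=cv2.INTER_CUBIC)
b=cv2.imread("pics/side0.png")[240:268,362:398];b=cv2.resize(b,(240,187),interpolation=cv2.INTER_CUBIC)
d=cv2.imread("pics/top0.png")[287:325,332:370];d=cv2.resize(d,(240,240),interpolation=cv2.INTER_CUBIC)
o=np.zeros((555,800,3),np.uint8);o[:,:555]=a;o[:187,560:]=b;o[200:440,560:]=d;cv2.imwrite("pics/z1.png",o)
E
```

```text
('top', 'side') [0.52518014 0.18300594 0.65471225 2.36079262] 487.375 [4466, 6183]
('top',) [0.52472418 0.1850616  0.65903661 3.90547196] 55.375 [4466]
('side',) [ 0.52458143  0.17806337  0.6575754  10.12846969] 72.5 [6183]
```

View pics/z1.png

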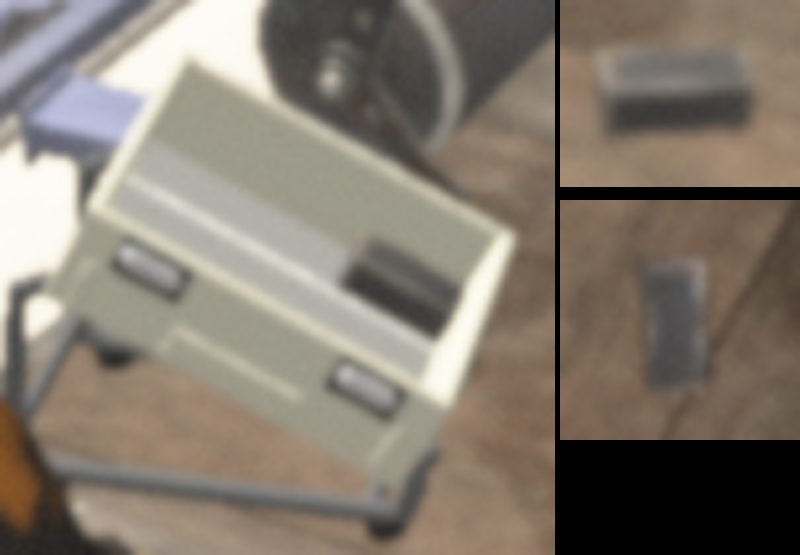

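Zoom: tub rim corners in side view at (187,62),(515,235),(440,405),(90,210); the quoin is a plain box, teeth not resolved at this scale, but the ±55° rule puts them on the world −y side. Refit the tub.

```bash
cat > tubfit.py <<'E'
from h import *
b=box(142,110,0,45)
Z=lambda u:np.array(u)/5.286+[205,165]
obs={"top":([b[0],b[1],b[6],b[7]],T([(460,55),(614,90),(562,287),(417,255)])),"side":([b[4],b[5],b[6],b[7],b[3]],Z([(90,210),(187,62),(515,235),(440,405),(378,488)]))}
for o in (obs,{"top":obs["top"]},{"side":obs["side"]}):
    tub,e=fit(o,[.68,-.07,.06,-.2],28);print(tub.round(4),e.round(1).tolist())
    if o is obs: np.save("tub.npy",tub)
tub=np.load("tub.npy")
for n,L in dict(floor0=(0,0,5),top28=(28,0,5),foot=(-43,0,5),rim=(0,0,45),home=(0,0,28),farrim=(71,0,45),nearrim=(-71,0,45),fin=(0,0,62)).items(): print(n,(R(tub[3],28)@np.array(L)/1e3+tub[:3]).round(4))
E
python3 tubfit.py; python3 -c "
from h import *
q=np.load('p0.npy')[2]
a,e=fit({'side':(box(44,22,18,18)[:4]+box(44,22,0,0)[2:3]+box(44,22,0,0)[3:],np.array([(605,90),(600,50),(745,50),(750,90),(745,50),(748,122)])/6.67+[362-560/6.67,240])},q,0,0);print(a,e.round(1).tolist())
a,e=fit({'top':(box(44,22,18,18)[:4],(np.array([(645,258),(705,258),(710,386),(652,390)])-[560,200])/6.316+[332,287])},q,0,0);print(a,e.round(1).tolist())
"
```

```text
[ 0.6742 -0.0887  0.0617 -0.2346] [[1.2, -1.2], [-0.1, -1.1], [0.4, 0.8], [-0.4, -0.0], [-0.7, -0.3], [-1.0, -3.0], [0.4, 0.4], [1.9, 1.2], [2.9, 1.1]]
[ 0.6756 -0.0896  0.0481 -0.2303] [[1.0, -0.1], [-1.1, -0.5], [0.1, 0.5], [-0.0, 0.1]]
[ 0.6772 -0.1262  0.0359 -0.252 ] [[0.2, -0.1], [0.0, -1.6], [-1.2, 1.1], [-0.3, 0.6], [1.2, -0.3]]
floor0 [ 0.6719 -0.0882  0.0661]
top28 [ 0.696  -0.0939  0.0792]
foot [ 0.635  -0.0794  0.0459]
rim [ 0.6537 -0.0838  0.1014]
home [ 0.6614 -0.0857  0.0864]
farrim [ 0.7146 -0.0984  0.1347]
nearrim [ 0.5927 -0.0693  0.0681]
fin [ 0.6459 -0.082   0.1164]Traceback (most recent call last):
  File "<string>", line 4, in <module>
    a,e=fit({'side':(box(44,22,18,18)[:4]+box(44,22,0,0)[2:3]+box(44,22,0,0)[3:],np.array([(605,90),(600,50),(745,50),(750,90),(745,50),(748,122)])/6.67+[362-560/6.67,240])},q,0,0);print(a,e.round(1).tolist())
        ~~~^^^^^^^^^^^^^^^^^^^^^^^^^^^^^^^^^^^^^^^^^^^^^^^^^^^^^^^^^^^^^^^^^^^^^^^^^^^^^^^^^^^^^^^^^^^^^^^^^^^^^^^^^^^^^^^^^^^^^^^^^^^^^^^^^^^^^^^^^^^^^^^^^^^^^^^^^^^^^^^^^^^^^^^^^
  File "h.py", line 15, in fit
    r=least_squares(f,x0,loss="soft_l1");
    return func(*args, **kwargs)
    vector_fun = VectorFunction(
        fun_wrapped,
    ...<6 lines>...
        workers=workers
    )
    self._update_fun()
    ~~~~~~~~~~~~~~~~^^
    self.f = self.fun_wrapped(xp_copy(self.x))
             ~~~~~~~~~~~~~~~~^^^^^^^^^^^^^^^^^
    return np.atleast_1d(self.fun(x))
                         ~~~~~~~~^^^
    return self.f(x, *self.args, **self.kwargs)
           ~~~~~~^^^^^^^^^^^^^^^^^^^^^^^^^^^^^^
  File "h.py", line 14, in f
    return np.concatenate([(proj(c,np.array(L)/1e3@R(p[3],pitch).T+[p[0],p[1],z])-px).ravel() for c,(L,px) in obs.items()])
                            ~~~~~~~~~~~~~~~~~~~~~~~~~~~~~~~~~~~~~~~~~~~~~~~~~~~~~^~~
ValueError: operands could not be broadcast together with shapes (10,2) (6,2)
```

```bash
cat > go.py <<'E'
import sys
from h import *
def go(p,yaw_deg=None):
    s=get_state();w,x,y,z=s["orientation"];M=Ro.from_quat([x,y,z,w]).as_matrix()
    d=M.T@(np.array(p)-s["tcp_pos"])*100
    yaw=np.degrees(np.arctan2(M[1,0],M[0,0]))
    tw=0 if yaw_deg is None else -((yaw_deg-yaw+90)%180-90)
    print("tcp",s["tcp_pos"].round(4),"yaw %.1f"%yaw,"tilt",M[:,2].round(3),"F",s["wrist_force"].round(1),"gap %.4f"%s["finger_gap"],"t %.2f"%s["clock"]);print("delta cm",d.round(2),"twist %.1f"%tw, "world dirs in tool: x",M[0].round(3),"y",M[1].round(3))
if __name__=="__main__": a=list(map(float,sys.argv[1:])); go(a[:3],a[3] if len(a)>3 else None)
E
python3 go.py .433 -.056 .10 1.9
```

```text
tcp [ 0.1846 -0.5446  0.2313] yaw 18.7 tilt [ 0. -0. -1.] F [ 0.7 -0.2  0.6] gap 0.0858 t 0.90
delta cm [ 39.21 -38.3   13.13] twist 16.8 world dirs in tool: x [0.947 0.321 0.   ] y [ 0.321 -0.947 -0.   ]
```

play_rows --moves '[{"claw": 4.5,"delta_pos": [39.2,-38.3,0],"twist": 16.8},{"claw": 4.5,"delta_pos": [39.2,-38.3,0],"twist": 16.8},{"claw": 4.5,"delta_pos": [39.2,-38.3,0],"twist": 16.8},{"claw": 4.5,"delta_pos": [39.2,-38.3,0],"twist": 16.8},{"claw": 4.5,"delta_pos": [39.2,-38.3,0],"twist": 16.8},{"claw": 4.5,"delta_pos": [39.2,-38.3,0],"twist": 16.8},{"claw": 4.5,"delta_pos": [39.2,-38.3,0],"twist": 16.8},{"claw": 4.5,"delta_pos": [39.2,-38.3,0],"twist": 16.8},{"claw": 4.5,"delta_pos": [39.2,-38.3,8],"twist": 16.8},{"claw": 4.5,"delta_pos": [39.2,-38.3,13.1],"twist": 16.8},{"claw": 4.5,"delta_pos": [39.2,-38.3,16],"twist": 16.8},{"claw": 4.5,"delta_pos": [39.2,-38.3,16],"twist": 16.8}]' --force 40

```text
clock: 2.4
tcp_pos: [0.4298, -0.0547, 0.0687]
orientation: [-0.001, 1.0, 0.017, -0.003]
wrist_force: [-0.7, 0.3, 1.1]
finger_gap: 0.0449
```

```bash
python3 go.py .433 -.056 .004 1.9
python3 - <<'E'
from h import *
im=imaging.read_camera("top");cv2.imwrite("pics/top1.png",im[:,:,::-1])
a=cv2.resize(im[270:345,300:400,::-1],(400,300),interpolation=cv2.INTER_CUBIC)
im=imaging.read_camera("side");cv2.imwrite("pics/side1.png",im[:,:,::-1])
b=cv2.resize(im[205:280,330:430,::-1],(400,300),interpolation=cv2.INTER_CUBIC)
cv2.imwrite("pics/z2.png",np.hstack([a,b]))
E
```

```text
tcp [ 0.4298 -0.0547  0.0687] yaw 2.0 tilt [-0.007  0.002 -1.   ] F [-0.7  0.3  1.1] gap 0.0449 t 2.40
delta cm [0.36 0.16 6.47] twist 0.1 world dirs in tool: x [ 0.999  0.035 -0.007] y [ 0.035 -0.999  0.002]
```

View pics/z2.png

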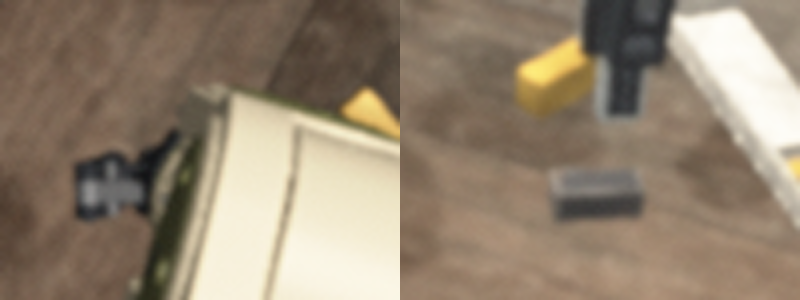

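Side half: fingertip at crop (622,118), quoin below at (598,195). Checking the projection of the TCP and the quoin's predicted centre against these.

```bash
python3 go.py .433 -.056 .004 1.9
python3 - <<'E'
from h import *
s=get_state()["tcp_pos"]; 
for n,p in(("tcp",s),("qtop",[.4333,-.0563,.018]),("q",[.4333,-.0563,.0])): print(n,((proj("side",p)-[330,205])*4+[400,0]).round(), ((proj("top",p)-[300,270])*4).round())
E
```

```text
tcp [ 0.4333 -0.0563  0.0723] yaw 1.9 tilt [ 0. -0. -1.] F [ 0.7 -0.1  0.7] gap 0.0448 t 2.50
delta cm [-0.03 -0.04  6.83] twist 0.0 world dirs in tool: x [0.999 0.034 0.   ] y [ 0.034 -0.999 -0.   ]
tcp [[605.  87.]] [[210. 157.]]
qtop [[597. 178.]] [[202. 148.]]
q [[594. 207.]] [[199. 145.]]
```

play_rows --moves '[{"claw": 4.5,"delta_pos": [0,0,4],"twist": 0},{"claw": 4.5,"delta_pos": [0,0,6.8],"twist": 0},{"claw": 4.5,"delta_pos": [0,0,6.8],"twist": 0},{"claw": 4.5,"delta_pos": [0,0,6.8],"twist": 0},{"claw": 1,"delta_pos": [0,0,6.8],"twist": 0},{"claw": 1,"delta_pos": [0,0,6.8],"twist": 0},{"claw": 1,"delta_pos": [0,0,6.8],"twist": 0},{"claw": 1,"delta_pos": [0,0,6.8],"twist": 0},{"claw": 1,"delta_pos": [0,0,6.8],"twist": 0}]' --force 40

```text
clock: 3.62
tcp_pos: [0.4344, -0.0566, 0.005]
orientation: [0.001, 1.0, 0.017, 0.002]
wrist_force: [-0.9, -0.3, 7.8]
finger_gap: 0.0191
```

play_rows --moves '[{"claw": 1,"delta_pos": [0,0,-6],"twist": 0},{"claw": 1,"delta_pos": [0,0,-12],"twist": 0},{"claw": 1,"delta_pos": [0,0,-18],"twist": 5},{"claw": 1,"delta_pos": [0,0,-20],"twist": 15.3},{"claw": 1,"delta_pos": [0,0,-20],"twist": 15.3},{"claw": 1,"delta_pos": [0,0,-20],"twist": 15.3}]'

```text
clock: 4.38
tcp_pos: [0.4322, -0.0558, 0.2024]
orientation: [-0.0, 0.993, -0.115, -0.001]
wrist_force: [0.1, 0.6, -1.0]
finger_gap: 0.0195
```

```bash
python3 go.py .6762 -.0892 .165 -13.4
```

```text
tcp [ 0.4322 -0.0558  0.2024] yaw -13.2 tilt [-0.001  0.    -1.   ] F [ 0.1  0.6 -1. ] gap 0.0195 t 4.38
delta cm [24.52 -2.33  3.7 ] twist 0.2 world dirs in tool: x [ 0.974 -0.229 -0.001] y [-0.229 -0.974  0.   ]
```

play_rows --moves '[{"claw": 1,"delta_pos": [6,-0.6,0],"twist": 0.2},{"claw": 1,"delta_pos": [12,-1.2,0],"twist": 0.2},{"claw": 1,"delta_pos": [18,-1.8,0],"twist": 0.2},{"claw": 1,"delta_pos": [24.5,-2.3,0],"twist": 0.2},{"claw": 1,"delta_pos": [24.5,-2.3,2],"twist": 0.2},{"claw": 1,"delta_pos": [24.5,-2.3,3.7],"twist": 0.2},{"claw": 1,"delta_pos": [24.5,-2.3,3.7],"twist": 0.2},{"claw": 1,"delta_pos": [24.5,-2.3,3.7],"twist": 0.2}]'

```text
clock: 5.38
tcp_pos: [0.6761, -0.0903, 0.1658]
orientation: [-0.0, 0.993, -0.118, -0.001]
wrist_force: [0.6, -0.2, 0.7]
finger_gap: 0.0192
```

```bash
python3 go.py .6762 -.0892 .09 -13.4;python3 - <<'E'
from h import *
o=[]
for c,(x,y) in(("top",(310,130)),("side",(190,130))):
    im=np.ascontiguousarray(imaging.read_camera(c)[:,:,::-1]);cv2.imwrite(f"pics/{c}2.png",im)
    o.append(cv2.resize(im[y:y+140,x:x+120],(400,467),interpolation=cv2.INTER_CUBIC))
cv2.imwrite("pics/z3.png",np.hstack(o))
E
```

```text
tcp [ 0.6761 -0.0903  0.1658] yaw -13.5 tilt [-0.001  0.    -1.   ] F [ 0.6 -0.2  0.7] gap 0.0192 t 5.38
delta cm [-0.   -0.11  7.58] twist -0.1 world dirs in tool: x [ 0.972 -0.234 -0.001] y [-0.234 -0.972  0.   ]
```

View pics/z3.png

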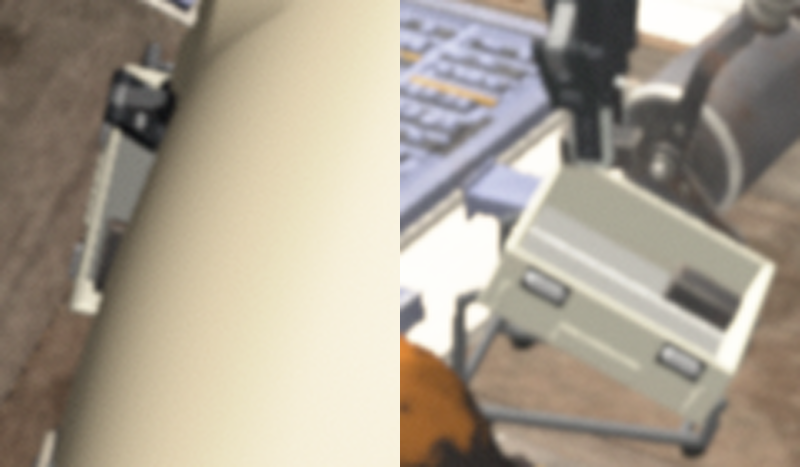

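Run:
```python
from h import *
im=cv2.imread("pics/side2.png")
a=cv2.resize(im[140:190,225:265],(400,500),interpolation=cv2.INTER_CUBIC)
b=cv2.resize(im[180:290,340:428],(400,500),interpolation=cv2.INTER_CUBIC)
cv2.imwrite("pics/z4.png",np.hstack([a,b]));print(proj("side",get_state()["tcp_pos"]),[(d["conf"],d["extent"]) for d in spotter.spot_in("side","quoin")])
```

```text
[[249.94308608 175.40320453]] [(0.49, [236.8, 168.1, 261.9, 181.2])]
```

View pics/z4.png

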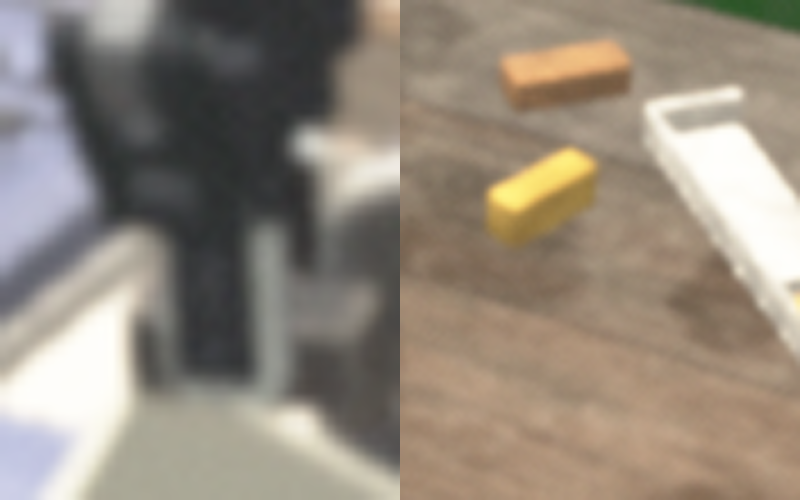

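play_rows --moves '[{"claw": 1,"delta_pos": [0,-0.1,4],"twist": 0},{"claw": 1,"delta_pos": [0,-0.1,6.5],"twist": 0},{"claw": 1,"delta_pos": [0,-0.1,7.1],"twist": 0},{"claw": 1,"delta_pos": [0,-0.1,7.1],"twist": 0},{"claw": 1,"delta_pos": [0,-0.1,7.1],"twist": 0}]' --force 20

```text
clock: 6.15
tcp_pos: [0.6779, -0.0897, 0.0971]
orientation: [0.0, 0.993, -0.118, 0.001]
wrist_force: [0.5, -0.4, -0.7]
finger_gap: 0.0192
```

play_rows --moves '[{"claw": 1,"delta_pos": [0,0,0.2],"twist": 0},{"claw": 1,"delta_pos": [0,0,0.4],"twist": 0},{"claw": 1,"delta_pos": [0,0,0.4],"twist": 0}]'

```text
clock: 6.52
tcp_pos: [0.6767, -0.0894, 0.0912]
orientation: [0.0, 0.993, -0.118, -0.0]
wrist_force: [-0.4, 0.1, -0.6]
finger_gap: 0.0194
```

play_rows --moves '[{"claw": 1,"delta_pos": [0,0,0.3],"twist": 0},{"claw": 1,"delta_pos": [0,0,0.4],"twist": 0},{"claw": 1,"delta_pos": [0,0,0.4],"twist": 0}]'

```text
clock: 6.9
tcp_pos: [0.6768, -0.0894, 0.0877]
orientation: [0.0, 0.993, -0.118, 0.0]
wrist_force: [-1.2, -0.2, 3.1]
finger_gap: 0.0194
```

play_rows --moves '[{"claw": 1,"delta_pos": [0,0,0.3],"twist": 0},{"claw": 1,"delta_pos": [0,0,0.3],"twist": 0}]'

```text
clock: 7.15
tcp_pos: [0.6769, -0.0894, 0.0871]
orientation: [0.0, 0.993, -0.118, 0.001]
wrist_force: [-7.3, 1.2, 13.9]
finger_gap: 0.0196
```

play_rows --moves '[{"claw": 2.8,"delta_pos": [0,0,0],"twist": 0},{"claw": 2.8,"delta_pos": [0,0,0],"twist": 0},{"claw": 2.8,"delta_pos": [0,0,0],"twist": 0},{"claw": 3.4,"delta_pos": [0,0,0],"twist": 0},{"claw": 3.4,"delta_pos": [0,0,0],"twist": 0},{"claw": 3.4,"delta_pos": [0,0,0],"twist": 0}]'

```text
clock: 7.9
tcp_pos: [0.6768, -0.0894, 0.0842]
orientation: [0.0, 0.993, -0.118, -0.0]
wrist_force: [0.9, 0.5, 0.3]
finger_gap: 0.0343
```

```bash
python3 go.py .5 -.25 .25
python3 - <<'E'
from h import *
im=np.ascontiguousarray(imaging.read_camera("side")[:,:,::-1]);cv2.imwrite("pics/side3.png",im)
print([(d["conf"],np.round(d["extent"])) for d in spotter.spot_in("side","quoin")])
E
```

```text
tcp [ 0.6768 -0.0894  0.0842] yaw -13.6 tilt [-0. -0. -1.] F [0.9 0.5 0.3] gap 0.0343 t 7.90
delta cm [-13.42  19.76 -16.58] twist 0.0 world dirs in tool: x [ 0.972 -0.235 -0.   ] y [-0.235 -0.972 -0.   ]
[(0.8, array([265., 218., 289., 238.]))]
```

play_rows --moves '[{"claw": 3.4,"delta_pos": [0,0,-5],"twist": 0},{"claw": 3.4,"delta_pos": [0,0,-11],"twist": 0},{"claw": 5,"delta_pos": [-1,0,-16],"twist": 0},{"claw": 5,"delta_pos": [-7,-4,-16],"twist": -10},{"claw": 5,"delta_pos": [-13,-8,-16],"twist": -20},{"claw": 5,"delta_pos": [-18,-12,-16],"twist": -30},{"claw": 5,"delta_pos": [-20,-16,-16],"twist": -40},{"claw": 5,"delta_pos": [-21,-20,-16],"twist": -51},{"claw": 5,"delta_pos": [-21,-23,-16],"twist": -51.3},{"claw": 5,"delta_pos": [-21,-23,-16],"twist": -51.3},{"claw": 5,"delta_pos": [-21,-23,-16],"twist": -51.3}]'

```text
clock: 9.38
tcp_pos: [0.5265, 0.1831, 0.2442]
orientation: [0.0, 0.946, 0.323, -0.0]
wrist_force: [-0.2, 0.1, -0.5]
finger_gap: 0.0498
```

```bash
python3 go.py .5247 .184 .12 37.7
python3 - <<'E'
from h import *
o=[]
for c,(x,y,w,h) in(("top",(320,135,93,116)),("side",(205,165,100,125))):
    im=np.ascontiguousarray(imaging.read_camera(c)[:,:,::-1]);cv2.imwrite(f"pics/{c}4.png",im)
    o.append(cv2.resize(im[y:y+h,x:x+w],(400,500),interpolation=cv2.INTER_CUBIC))
cv2.imwrite("pics/z5.png",np.hstack(o))
E
```

```text
tcp [0.5265 0.1831 0.2442] yaw 37.7 tilt [-0.    -0.001 -1.   ] F [-0.2  0.1 -0.5] gap 0.0498 t 9.38
delta cm [-0.08 -0.18 12.42] twist 0.0 world dirs in tool: x [ 0.791  0.612 -0.   ] y [ 0.612 -0.791 -0.001]
```

View pics/z5.png

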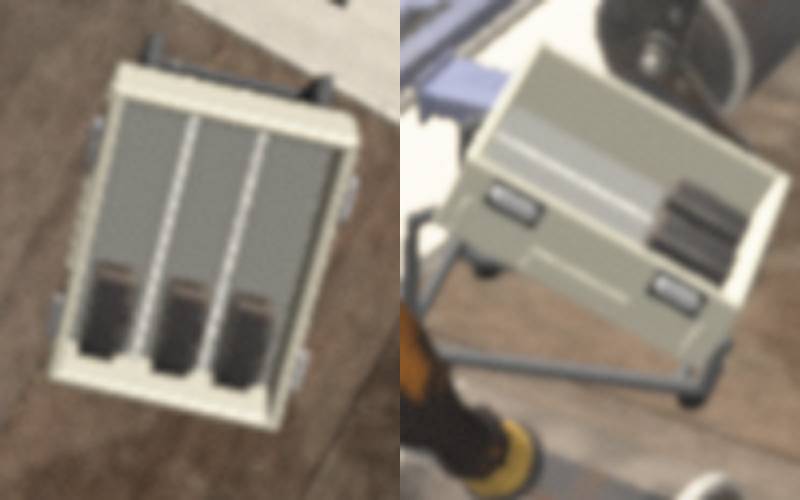

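Quoin lies flat at the foot of the middle lane, lined up with its neighbours (top crop (175,330); side (700,225)). Refining the tub pose with these clearer pictures before the lid.

```bash
cat > tubfit2.py <<'E'
from h import *
b=box(142,110,0,45)
A=lambda u:np.array(u)/4.3+[320,135]-.0
B=lambda u:np.array(u)/4+[205,165]
Lt=np.array([b[6],b[7],b[5],b[0],b[1],(65,16,10),(65,-16,10)]);pt=A([(280,430),(52,378),(360,146),(120,65),(353,118),(193,116),(263,133)])
Ls=np.array(b[4:]);ps=B([(72,155),(143,45),(388,180),(335,303)])
def f(p,full=True):
    M=R(p[3],28);r=[proj("top",Lt/1e3@M.T+p[:3])-pt+p[4:6],proj("side",Ls/1e3@M.T+p[:3])-ps+p[6:8]]
    return np.concatenate([np.concatenate(r).ravel(),p[4:8]*1.0])
r=least_squares(f,[.675,-.089,.06,-.23,0,0,0,0],loss="soft_l1");print(r.x.round(4));print(f(r.x)[:-4].reshape(-1,2).round(1).tolist())
tub=r.x[:4];np.save("tub2.npy",tub)
for n,L in dict(floor5=(5,0,5),home=(0,0,28),fin=(0,0,62)).items(): print(n,(R(tub[3],28)@np.array(L)/1e3+tub[:3]).round(4))
E
python3 tubfit2.py
```

```text
[ 0.6727 -0.0895  0.0588 -0.2213 -0.6933  0.2604 -0.3163 -0.7082]
[[-0.3, 1.1], [-0.8, 1.4], [0.1, -0.3], [-0.3, 0.4], [0.1, 0.1], [1.3, -3.0], [1.1, -3.5], [-0.7, 1.3], [-1.3, -2.1], [1.0, -0.2], [2.4, 2.1]]
floor5 [ 0.6747 -0.0899  0.0655]
home [ 0.6598 -0.0866  0.0835]
fin [ 0.6443 -0.0831  0.1135]
```

play_rows --moves '[{"claw": 5,"delta_pos": [-0.1,-0.1,6],"twist": 0},{"claw": 5,"delta_pos": [-0.1,-0.1,12],"twist": 0},{"claw": 5,"delta_pos": [-0.1,-0.1,17],"twist": 0},{"claw": 5,"delta_pos": [-0.1,-0.1,17],"twist": 0},{"claw": 5,"delta_pos": [-0.1,-0.1,17],"twist": 0}]'

```text
clock: 10.1
tcp_pos: [0.5266, 0.1833, 0.0761]
orientation: [0.0, 0.946, 0.323, 0.001]
wrist_force: [0.7, 1.0, 0.7]
finger_gap: 0.0499
```

play_rows --moves '[{"claw": 5,"delta_pos": [0,0,3.5],"twist": 0},{"claw": 5,"delta_pos": [0,0,4.9],"twist": 0},{"claw": 5,"delta_pos": [0,0,4.9],"twist": 0},{"claw": 5,"delta_pos": [0,0,4.9],"twist": 0},{"claw": 0.6,"delta_pos": [0,0,4.9],"twist": 0},{"claw": 0.6,"delta_pos": [0,0,4.9],"twist": 0},{"claw": 0.6,"delta_pos": [0,0,4.9],"twist": 0},{"claw": 0.6,"delta_pos": [0,0,4.9],"twist": 0},{"claw": 0.6,"delta_pos": [0,0,4.9],"twist": 0},{"claw": 0.6,"delta_pos": [0,0,4.9],"twist": 0}]' --force 40

```text
clock: 11.35
tcp_pos: [0.5259, 0.1838, 0.0261]
orientation: [0.0, 0.946, 0.323, 0.001]
wrist_force: [-0.5, -0.2, 5.9]
finger_gap: 0.015
```

```bash
python3 go.py .5247 .184 .12 37.7
cat > tubfit3.py <<'E'
from h import *
b=box(142,110,0,45)
A=lambda u:np.array(u)/4.3+[320,135]
B=lambda u:np.array(u)/4+[205,165]
Lt=np.array([b[6],b[7],b[5],b[0],b[1]]);pt=A([(280,430),(52,378),(360,146),(120,65),(353,118)])
rib=[(16,A([(193,116),(142,352)])),(-16,A([(263,133),(205,370)]))]
Ls=np.array(b[4:]);ps=B([(72,155),(143,45),(388,180),(335,303)])
def f(p,w=(1,1)):
    M=R(p[3],28);r=[w[0]*(proj("top",Lt/1e3@M.T+p[:3])-pt).ravel(),w[1]*(proj("side",Ls/1e3@M.T+p[:3])-ps).ravel()]
    for y,q in rib:
        e=proj("top",np.array([(-60,y,10),(60,y,10)])/1e3@M.T+p[:3]);d=(e[1]-e[0])/np.linalg.norm(e[1]-e[0]);r.append(w[0]*((q-e[0])@[-d[1],d[0]]))
    return np.concatenate(r)
for w in((1,1),(1,.3),(1,0.05)):
    r=least_squares(f,[.675,-.089,.06,-.23],loss="soft_l1",args=(w,));print(w,r.x.round(4),f(r.x).round(1).tolist())
E
python3 tubfit3.py
python3 - <<'E'
import re
s=open('lidfit.py').read()
s=s.replace('im=cv2.imread(f"pics/{c}0.png")','im=imaging.read_camera(c)[:,:,::-1].copy();cv2.imwrite(f"pics/{c}5.png",im)')
open('lidfit5.py','w').write(s)
E
python3 lidfit5.py
```

```text
tcp [0.5259 0.1838 0.0261] yaw 37.7 tilt [ 0.002  0.    -1.   ] F [-0.5 -0.2  5.9] gap 0.0150 t 11.35
delta cm [-0.08 -0.08 -9.39] twist 0.0 world dirs in tool: x [0.791 0.612 0.002] y [ 0.612 -0.791  0.   ]
(1, 1) [ 0.673  -0.0885  0.0611 -0.2209] [0.1, 0.6, -0.5, 0.9, 0.5, -1.0, -0.1, -0.3, 0.5, -0.6, -0.6, 1.2, -1.2, -2.1, 1.2, -0.2, 2.6, 2.1, -0.7, 0.7, -0.4, 0.4]
(1, 0.3) [ 0.6732 -0.0887  0.0586 -0.2186] [0.1, 0.5, -0.4, 1.0, 0.3, -0.9, -0.2, -0.1, 0.3, -0.5, -0.6, 2.4, -1.3, -1.1, 1.0, 0.7, 2.6, 3.1, -0.7, 0.6, -0.3, 0.4]
(1, 0.05) [ 0.6748 -0.0898  0.0488 -0.2192] [-0.0, 0.0, -0.0, 0.6, -0.0, -0.7, 0.1, 0.3, 0.0, -0.2, -1.0, 6.5, -1.8, 3.0, 0.2, 4.5, 1.7, 7.0, -0.8, 0.5, -0.2, 0.4]
('top', 'side') [0.52495705 0.17906003 0.63923491 8.30951578] 3963.875 [2246, 4683]
('top',) [0.52554252 0.18422625 0.65519754 8.12943525] 2222.8125 [2246]
('side',) [ 0.5255648   0.17737101  0.66177782 10.41848113] 1548.9375 [4683]
```

play_rows --moves '[{"claw": 0.6,"delta_pos": [0,0,-4],"twist": 0},{"claw": 0.6,"delta_pos": [0,0,-9],"twist": 0},{"claw": 0.6,"delta_pos": [0,0,-14],"twist": 0},{"claw": 0.6,"delta_pos": [0,0,-19],"twist": 0},{"claw": 0.6,"delta_pos": [0,0,-22],"twist": 0},{"claw": 0.6,"delta_pos": [-3,4,-22],"twist": 8},{"claw": 0.6,"delta_pos": [-6,8,-22],"twist": 16},{"claw": 0.6,"delta_pos": [-9,12,-22],"twist": 24},{"claw": 0.6,"delta_pos": [-12.5,16.2,-22],"twist": 34},{"claw": 0.6,"delta_pos": [-16.4,21.2,-22],"twist": 44},{"claw": 0.6,"delta_pos": [-16.4,21.2,-22],"twist": 50.4},{"claw": 0.6,"delta_pos": [-16.4,21.2,-22],"twist": 50.4}]'

```text
clock: 12.95
tcp_pos: [0.5247, -0.0851, 0.2447]
orientation: [-0.0, 0.994, -0.111, -0.001]
wrist_force: [0.5, -0.5, -2.0]
finger_gap: 0.0154
```

```bash
python3 go.py .6526 -.0839 .20 -12.7; python3 go.py .6526 -.0839 .20 -12.7|head -0; sed -i 's/pics\/{c}5.png/pics\/{c}6.png/' lidfit5.py
python3 - <<'E'
from h import *
# where is the held lid? compare side/top silhouettes with the pose expected from the TCP
s=get_state();t=s["tcp_pos"]
print(t)
for c in("top","side"):
    im=np.ascontiguousarray(imaging.read_camera(c)[:,:,::-1]);cv2.imwrite(f"pics/{c}6.png",im)
    yaw=np.radians(-12.7)
    draw(im,c,box(157,125,0,20),np.array([t[0],t[1],t[2]-.027,yaw]),(0,0,255))
    draw(im,c,box(60,16,20,47),np.array([t[0],t[1],t[2]-.027,yaw]),(0,255,255))
    q=proj(c,t)[0].astype(int);x,y=max(q[0]-90,0),max(q[1]-100,0)
    globals()[c]=cv2.resize(im[y:y+200,x:x+160],(400,500),interpolation=cv2.INTER_CUBIC)
cv2.imwrite("pics/z6.png",np.hstack([top,side]))
E
```

```text
tcp [ 0.5247 -0.0851  0.2447] yaw -12.7 tilt [-0.001  0.    -1.   ] F [ 0.5 -0.5 -2. ] gap 0.0154 t 12.95
delta cm [12.45 -2.94  4.45] twist -0.0 world dirs in tool: x [ 0.975 -0.22  -0.001] y [-0.22  -0.975  0.   ]
[ 0.52473342 -0.08514884  0.24465983]Exception ignored on flushing sys.stdout:
BrokenPipeError: [Errno 32] Broken pipe
```

View pics/z6.png

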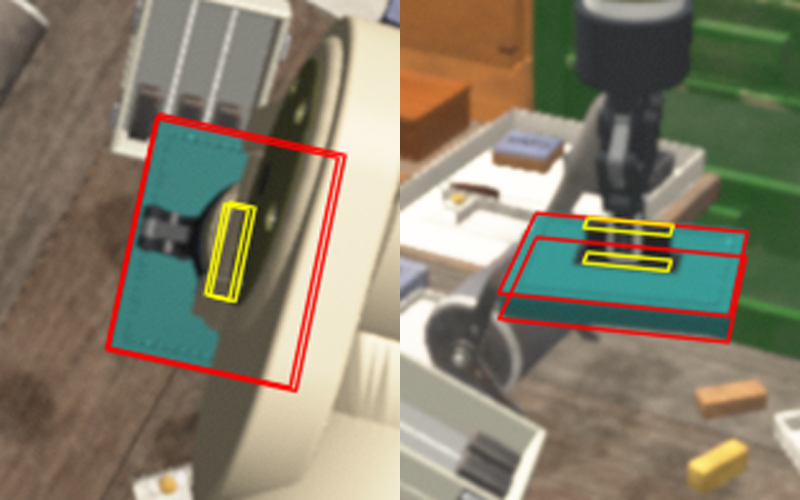

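Prediction and picture agree within about a pixel: the lid is centred on the TCP with the expected yaw. Now refining the tub by edge strength before placing the lid.

```bash
cat > edge.py <<'E'
from h import *
from scipy.optimize import minimize
from scipy.ndimage import map_coordinates
b=np.array(box(142,110,0,45));bi=np.array(box(130,98,45,45)[:4]);
E={"top":[(b[6],b[7]),(b[4],b[7]),(b[5],b[6]),(b[0],b[1])],"side":[(b[5],b[6]),(b[6],b[7]),(b[4],b[5]),(b[3],b[7]),(b[0],b[3])]}
G={}
for c in E:
    g=cv2.cvtColor(cv2.imread(f"pics/{c}4.png"),cv2.COLOR_BGR2GRAY).astype(np.float32)
    G[c]={}
    for s in(1.6,.9):
        k=cv2.GaussianBlur(g,(0,0),s);G[c][s]=(cv2.Scharr(k,-1,1,0)/32,cv2.Scharr(k,-1,0,1)/32)
def cost(p,s,cams,ver=False):
    M=R(p[3],28);t=np.linspace(.06,.94,60)[:,None];o=[]
    for c in cams:
        for a,e in E[c]:
            q=proj(c,(a+(e-a)*t)/1e3@M.T+p[:3]);d=q[-1]-q[0];n=np.array([-d[1],d[0]])/np.linalg.norm(d)
            gx,gy=[map_coordinates(x,q[:,::-1].T,order=1) for x in G[c][s]]
            o.append(np.sqrt(1+(gx*n[0]+gy*n[1])**2).mean())
    return np.round(o,1) if ver else -sum(o)
for cams in(("top","side"),("top",),("side",)):
  x=np.array([.673,-.0885,.0611,-.221])
  for s in(1.6,.9):
    sx=np.vstack([x]+[x+d for d in np.diag([.004,.004,.004,.03])]);r=minimize(cost,x,args=(s,cams),method="Nelder-Mead",options=dict(initial_simplex=sx,xatol=1e-5,fatol=1e-4,maxiter=2000));x=r.x
  print(cams,x.round(4),cost(x,.9,cams,True))
E
python3 edge.py
```

```text
('top', 'side') [ 0.6745 -0.0869  0.0652 -0.2318] [38.7 17.2 17.8 32.9 23.9 35.9 15.5 12.2  6.5]
('top',) [ 0.6754 -0.0877  0.0576 -0.2289] [39.4 16.4 17.1 37.1]
('side',) [ 0.6749 -0.0837  0.0675 -0.2261] [23.8 36.3 16.3 12.2  6.4]
```

play_rows --moves '[{"claw": 0.6,"delta_pos": [6,-1.5,0],"twist": 0.4},{"claw": 0.6,"delta_pos": [12.6,-3.1,0],"twist": 0.4},{"claw": 0.6,"delta_pos": [12.6,-3.1,1],"twist": 0.4},{"claw": 0.6,"delta_pos": [12.6,-3.1,4],"twist": 0.4},{"claw": 0.6,"delta_pos": [12.6,-3.1,6.5],"twist": 0.4},{"claw": 0.6,"delta_pos": [12.6,-3.1,6.5],"twist": 0.4},{"claw": 0.6,"delta_pos": [12.6,-3.1,6.5],"twist": 0.4}]' --force 30

```text
clock: 13.92
tcp_pos: [0.655, -0.0811, 0.1815]
orientation: [0.0, 0.994, -0.113, 0.0]
wrist_force: [-0.3, 0.2, -1.7]
finger_gap: 0.0153
```

```bash
python3 go.py .6543 -.0822 .155 -13.1
python3 - <<'E'
from h import *
s=get_state();t=s["tcp_pos"]
for c in("top","side"):
    im=np.ascontiguousarray(imaging.read_camera(c)[:,:,::-1]);cv2.imwrite(f"pics/{c}7.png",im)
    draw(im,c,box(142,110,0,45),np.array([.6747,-.0869,.0652,-.229]),(0,0,255),28)
    q=proj(c,t)[0].astype(int);x,y=max(q[0]-80,0),max(q[1]-100,0)
    globals()[c]=cv2.resize(im[y:y+200,x:x+160],(400,500),interpolation=cv2.INTER_CUBIC)
cv2.imwrite("pics/z7.png",np.hstack([top,side]))
E
```

```text
tcp [ 0.655  -0.0811  0.1815] yaw -13.0 tilt [ 0.001 -0.    -1.   ] F [-0.3  0.2 -1.7] gap 0.0153 t 13.93
delta cm [-0.04  0.12  2.65] twist 0.1 world dirs in tool: x [ 0.974 -0.225  0.001] y [-0.225 -0.974 -0.   ]
```

View pics/z7.png

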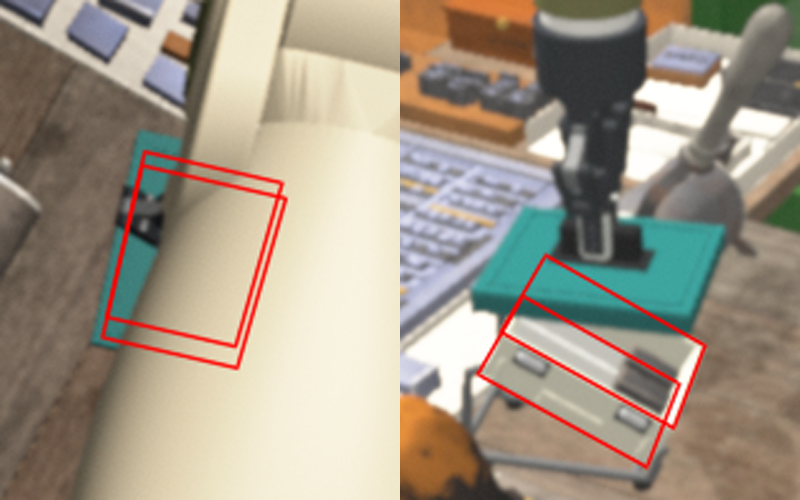

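Lid hovers above the tub, its yaw parallel to it. The side overlay of the tub model fits the wall, foot and base corner (648,465). Lowering in small force-watched steps.

play_rows --moves '[{"claw": 0.6,"delta_pos": [0,0.1,1.5],"twist": 0},{"claw": 0.6,"delta_pos": [0,0.1,2.6],"twist": 0},{"claw": 0.6,"delta_pos": [0,0.1,2.9],"twist": 0},{"claw": 0.6,"delta_pos": [0,0.1,2.9],"twist": 0}]' --force 25

```text
clock: 14.52
tcp_pos: [0.6544, -0.0827, 0.1507]
orientation: [-0.0, 0.993, -0.114, -0.001]
wrist_force: [0.8, 0.4, -1.5]
finger_gap: 0.0152
```

play_rows --moves '[{"claw": 0.6,"delta_pos": [0,0,0.2],"twist": 0},{"claw": 0.6,"delta_pos": [0,0,0.3],"twist": 0}]'

```text
clock: 14.78
tcp_pos: [0.655, -0.0827, 0.1485]
orientation: [0.0, 0.993, -0.114, 0.0]
wrist_force: [-0.9, 0.7, -1.2]
finger_gap: 0.0154
```

play_rows --moves '[{"claw": 0.6,"delta_pos": [-0.1,0,0.3],"twist": 0},{"claw": 0.6,"delta_pos": [-0.25,0,0.6],"twist": 0},{"claw": 0.6,"delta_pos": [-0.4,0,0.9],"twist": 0},{"claw": 0.6,"delta_pos": [-0.4,0,0.9],"twist": 0}]'

```text
clock: 15.28
tcp_pos: [0.6522, -0.0819, 0.1409]
orientation: [0.0, 0.994, -0.114, 0.002]
wrist_force: [1.7, 0.4, 5.1]
finger_gap: 0.0152
```

play_rows --moves '[{"claw": 0.6,"delta_pos": [-0.2,0,0.3],"twist": 0},{"claw": 0.6,"delta_pos": [-0.4,0,0.6],"twist": 0},{"claw": 0.6,"delta_pos": [-0.4,0,0.6],"twist": 0}]'

```text
clock: 15.65
tcp_pos: [0.6482, -0.081, 0.1347]
orientation: [0.0, 0.994, -0.114, 0.002]
wrist_force: [1.5, 0.9, 3.7]
finger_gap: 0.0152
```

play_rows --moves '[{"claw": 0.6,"delta_pos": [-0.2,0,0.3],"twist": 0},{"claw": 0.6,"delta_pos": [-0.4,0,0.6],"twist": 0},{"claw": 0.6,"delta_pos": [-0.4,0,0.6],"twist": 0}]'

```text
clock: 16.02
tcp_pos: [0.6438, -0.08, 0.128]
orientation: [0.0, 0.994, -0.114, 0.001]
wrist_force: [0.5, 2.0, 4.4]
finger_gap: 0.015
```

play_rows --moves '[{"claw": 0.6,"delta_pos": [-0.2,0,0.3],"twist": 0},{"claw": 0.6,"delta_pos": [-0.4,0,0.5],"twist": 0},{"claw": 0.6,"delta_pos": [-0.4,0,0.5],"twist": 0}]'

```text
clock: 16.4
tcp_pos: [0.6399, -0.0791, 0.1225]
orientation: [-0.0, 0.993, -0.114, 0.001]
wrist_force: [4.5, 1.9, 3.1]
finger_gap: 0.0154
```

```bash
python3 go.py .6400 -.0788 .1223 -13.1
python3 - <<'E'
from h import *
o=[]
s=get_state();t=s["tcp_pos"]
for c in("top","side"):
    im=np.ascontiguousarray(imaging.read_camera(c)[:,:,::-1]);cv2.imwrite(f"pics/{c}8.png",im)
im=cv2.imread("pics/side8.png");h=cv2.cvtColor(im,cv2.COLOR_BGR2HSV);m=cv2.inRange(h,(78,60,30),(100,255,255))
n,l,st,_=cv2.connectedComponentsWithStats(m);i=1+st[1:,4].argmax()
cs,_=cv2.findContours(np.uint8(l==i),0,2);hull=cv2.convexHull(max(cs,key=cv2.contourArea));print("obs hull",cv2.approxPolyDP(hull,2.5,True)[:,0].tolist())
tub=np.array([.6747,-.0869,.0652,-.229]);M=R(tub[3],28)
for z in(28,39): print(z,cv2.approxPolyDP(cv2.convexHull(np.float32(proj("side",(np.array(box(157,125,0,20))+[0,0,z])/1e3@M.T+tub[:3]))),1,True)[:,0].round().tolist())
E
```

```text
tcp [ 0.6399 -0.0791  0.1225] yaw -13.1 tilt [ 0.002 -0.    -1.   ] F [4.5 1.9 3.1] gap 0.0154 t 16.40
delta cm [ 0.   -0.03  0.02] twist 0.0 world dirs in tool: x [ 0.974 -0.226  0.002] y [-0.226 -0.974 -0.   ]
obs hull [[237, 171], [311, 198], [296, 240], [217, 210], [221, 194]]
28 [[307.0, 207.0], [293.0, 245.0], [289.0, 252.0], [212.0, 210.0], [237.0, 168.0]]
39 [[310.0, 204.0], [296.0, 241.0], [291.0, 248.0], [215.0, 206.0], [239.0, 164.0]]
```

play_rows --moves '[{"claw": 0.6,"delta_pos": [0.1,0,0.2],"twist": 0},{"claw": 0.6,"delta_pos": [0.2,0,0.35],"twist": 0},{"claw": 0.6,"delta_pos": [0.2,0,0.35],"twist": 0}]'

```text
clock: 16.88
tcp_pos: [0.6394, -0.0792, 0.118]
orientation: [-0.0, 0.994, -0.114, -0.002]
wrist_force: [-2.5, 3.1, 4.3]
finger_gap: 0.0152
```

```bash
cat > tilt.py <<'E'
from h import *
from scipy.optimize import minimize
# fit lid pose in the tub's x-z plane (x, z, relative pitch) to side silhouette
im=np.ascontiguousarray(imaging.read_camera("side")[:,:,::-1]);
import sys;cv2.imwrite(f"pics/side_{sys.argv[1]}.png",im)
h=cv2.cvtColor(im,cv2.COLOR_BGR2HSV);m=cv2.inRange(h,(78,60,25),(100,255,255))
n,l,st,_=cv2.connectedComponentsWithStats(m);i=1+st[1:,4].argmax();cs,_=cv2.findContours(np.uint8(l==i),0,2);H=cv2.convexHull(max(cs,key=cv2.contourArea))
O=np.zeros(m.shape,np.uint8);cv2.fillConvexPoly(O,H,1);O=cv2.resize(O*255,None,fx=4,fy=4)>127
tub=np.array([.6747,-.0869,.0652,-.229]);M=R(tub[3],28)
L=np.array(box(157,125,0,5)+box(153,121,5,20))
def c(v):
    A=Ro.from_euler("y",-v[3],degrees=True).as_matrix()
    q=(proj("side",(L@A.T+[v[0],v[2],v[1]])/1e3@M.T+tub[:3])+.5)*4-.5
    o=np.zeros(O.shape,np.uint8);cv2.fillConvexPoly(o,np.int32(cv2.convexHull(np.float32(q))*16),1,shift=4);return (o.astype(bool)^O).sum()/16
x=np.array([0,35,0,-8.]);sx=np.vstack([x]+[x+d for d in np.diag([4,4,3,6])]);best=minimize(c,x,method="Nelder-Mead",options=dict(initial_simplex=sx,maxiter=800));
print("lid in tub: x %.1f z %.1f y %.1f tilt rel %.1f deg"%tuple(best.x),"cost",best.fun)
E
python3 tilt.py 9; python3 go.py .6451 -.0800 .1126 -13.1
```

```text
lid in tub: x -2.5 z 39.2 y -0.1 tilt rel -7.5 deg cost 135.625
tcp [ 0.6394 -0.0791  0.118 ] yaw -13.1 tilt [-0.004  0.001 -1.   ] F [-3.6  3.6  5. ] gap 0.0154 t 16.93
delta cm [ 0.58 -0.05  0.54] twist 0.0 world dirs in tool: x [ 0.974 -0.226 -0.004] y [-0.226 -0.974  0.001]
```

play_rows --moves '[{"claw": 0.6,"delta_pos": [0.15,-0.1,0.15],"twist": 0},{"claw": 0.6,"delta_pos": [0.2,-0.1,0.35],"twist": 0},{"claw": 0.6,"delta_pos": [0.2,-0.1,0.35],"twist": 0}]'

```text
clock: 17.3
tcp_pos: [0.6403, -0.0786, 0.1148]
orientation: [-0.0, 0.993, -0.114, -0.003]
wrist_force: [-8.0, 3.5, 8.8]
finger_gap: 0.0151
```

```bash
python3 tilt.py 10; python3 go.py .6451 -.0800 .1126 -13.1
```

```text
lid in tub: x -2.1 z 35.7 y 1.6 tilt rel -4.3 deg cost 144.125
tcp [ 0.6403 -0.0785  0.1148] yaw -13.1 tilt [-0.006  0.001 -1.   ] F [-7.6  2.7  8.9] gap 0.0150 t 17.35
delta cm [0.5  0.03 0.22] twist 0.0 world dirs in tool: x [ 0.974 -0.227 -0.006] y [-0.227 -0.974  0.001]
```

play_rows --moves '[{"claw": 0.6,"delta_pos": [0,0,0.2],"twist": 0},{"claw": 0.6,"delta_pos": [0.05,0,0.4],"twist": 0},{"claw": 0.6,"delta_pos": [0.05,0,0.4],"twist": 0}]' --force 40

```text
clock: 17.73
tcp_pos: [0.641, -0.0787, 0.1098]
orientation: [-0.0, 0.993, -0.114, -0.003]
wrist_force: [-4.9, 2.6, 2.6]
finger_gap: 0.0151
```

```bash
python3 tilt.py 11; python3 go.py .6451 -.0800 .1126 -13.1
```

```text
lid in tub: x -1.1 z 32.0 y 1.2 tilt rel -0.3 deg cost 131.9375
tcp [ 0.641  -0.0787  0.1098] yaw -13.1 tilt [-0.006  0.001 -1.   ] F [-5.8  2.8  2.4] gap 0.0153 t 17.77
delta cm [ 0.43  0.03 -0.29] twist -0.0 world dirs in tool: x [ 0.974 -0.227 -0.006] y [-0.227 -0.974  0.001]
```

play_rows --moves '[{"claw": 0.6,"delta_pos": [0,0,0.2],"twist": 0},{"claw": 0.6,"delta_pos": [0,0,0.3],"twist": 0},{"claw": 0.6,"delta_pos": [0,0,0.3],"twist": 0}]' --force 40

```text
clock: 18.15
tcp_pos: [0.6412, -0.0787, 0.109]
orientation: [0.0, 0.993, -0.114, -0.002]
wrist_force: [-8.8, 3.9, 12.2]
finger_gap: 0.0151
```

```bash
python3 tilt.py 12; python3 go.py .6451 -.0800 .1126 -13.1
```

```text
lid in tub: x -1.1 z 30.9 y 1.2 tilt rel 0.2 deg cost 131.25
tcp [ 0.6412 -0.0787  0.1089] yaw -13.1 tilt [-0.004  0.    -1.   ] F [-8.6  3.3 13.8] gap 0.0152 t 18.20
delta cm [ 0.41  0.03 -0.37] twist 0.0 world dirs in tool: x [ 0.974 -0.227 -0.004] y [-0.227 -0.974  0.   ]
```

play_rows --moves '[{"claw": 4,"delta_pos": [0,0,0],"twist": 0},{"claw": 4,"delta_pos": [0,0,0],"twist": 0},{"claw": 4,"delta_pos": [0,0,0],"twist": 0},{"claw": 4,"delta_pos": [0,0,-5],"twist": 0},{"claw": 4,"delta_pos": [0,0,-7],"twist": 0},{"claw": 0,"delta_pos": [0,0,-7],"twist": 0},{"claw": 0,"delta_pos": [0,0,-7],"twist": 0},{"claw": 0,"delta_pos": [0,0,-7],"twist": 0},{"claw": 0,"delta_pos": [0,0,-7],"twist": 0}]'

```text
clock: 19.32
tcp_pos: [0.6432, -0.079, 0.1771]
orientation: [-0.0, 0.993, -0.114, -0.001]
wrist_force: [0.5, 0.2, -0.4]
finger_gap: -0.0001
```

```bash
python3 tilt.py 13
python3 - <<'E'
from h import *
M=R(-.229,28);t=np.array([.6747,-.0869,.0652])
for x in(-22,0,22):print(x,(M@np.array([x,0,75])/1e3+t).round(4))
E
python3 go.py .6451 -.0800 .1126 -13.1
```

```text
lid in tub: x -1.1 z 30.4 y 1.1 tilt rel 0.4 deg cost 105.8125
-22 [ 0.6215 -0.0745  0.1211]
0 [ 0.6404 -0.0789  0.1314]
22 [ 0.6593 -0.0833  0.1417]
tcp [ 0.6433 -0.0791  0.1773] yaw -13.1 tilt [-0.002  0.    -1.   ] F [ 0.1 -0.3  0.6] gap -0.0003 t 19.38
delta cm [0.2  0.05 6.47] twist 0.0 world dirs in tool: x [ 0.974 -0.226 -0.002] y [-0.226 -0.974  0.   ]
```

play_rows --moves '[{"claw": 0,"delta_pos": [-1.4,0,2],"twist": 0},{"claw": 0,"delta_pos": [-1.4,0,4],"twist": 0},{"claw": 0,"delta_pos": [-1.4,0,4.4],"twist": 0},{"claw": 0,"delta_pos": [-1.4,0,4.4],"twist": 0}]'

```text
clock: 19.88
tcp_pos: [0.6302, -0.076, 0.1343]
orientation: [0.0, 0.993, -0.114, -0.0]
wrist_force: [0.4, 0.5, -0.6]
finger_gap: -0.0
```

play_rows --moves '[{"claw": 0,"delta_pos": [0,0,0.2],"twist": 0},{"claw": 0,"delta_pos": [0,0,0.2],"twist": 0}]'

```text
clock: 20.12
tcp_pos: [0.6305, -0.0761, 0.1328]
orientation: [0.0, 0.993, -0.114, 0.0]
wrist_force: [0.2, 0.1, 0.1]
finger_gap: 0.0
```

play_rows --moves '[{"claw": 0,"delta_pos": [0.1,0,0.2],"twist": 0},{"claw": 0,"delta_pos": [0.1,0,0.2],"twist": 0}]'

```text
clock: 20.38
tcp_pos: [0.6312, -0.0763, 0.1303]
orientation: [0.0, 0.993, -0.114, 0.0]
wrist_force: [-0.3, -0.4, -0.9]
finger_gap: -0.0002
```

play_rows --moves '[{"claw": 0,"delta_pos": [0,0,0.2],"twist": 0},{"claw": 0,"delta_pos": [0,0,0.3],"twist": 0},{"claw": 0,"delta_pos": [0,0,0.3],"twist": 0}]'

```text
clock: 20.75
tcp_pos: [0.6314, -0.0763, 0.1298]
orientation: [0.0, 0.993, -0.114, 0.001]
wrist_force: [-4.1, 1.3, 12.2]
finger_gap: -0.0
```

play_rows --moves '[{"claw": 0,"delta_pos": [0.05,0,0.2],"twist": 0},{"claw": 0,"delta_pos": [0.1,0,0.3],"twist": 0},{"claw": 0,"delta_pos": [0.1,0,0.3],"twist": 0}]'

```text
clock: 21.12
tcp_pos: [0.6316, -0.0763, 0.1295]
orientation: [0.0, 0.994, -0.114, 0.001]
wrist_force: [-11.6, 2.2, 27.2]
finger_gap: -0.0
```

play_rows --moves '[{"claw": 0,"delta_pos": [-0.1,0,-0.6],"twist": 0},{"claw": 0,"delta_pos": [-1.2,0,-0.6],"twist": 0},{"claw": 0,"delta_pos": [-2.2,0,0],"twist": 0},{"claw": 0,"delta_pos": [-2.2,0,1.2],"twist": 0},{"claw": 0,"delta_pos": [-2.2,0,1.7],"twist": 0},{"claw": 0,"delta_pos": [-2.2,0,1.7],"twist": 0}]'

```text
clock: 21.88
tcp_pos: [0.6096, -0.0711, 0.1169]
orientation: [0.001, 0.994, -0.114, 0.002]
wrist_force: [-24.6, 4.7, 59.4]
finger_gap: -0.0001
```

play_rows --moves '[{"claw": 0,"delta_pos": [0,0,-1],"twist": 0},{"claw": 0,"delta_pos": [1.2,0,-2.8],"twist": 0},{"claw": 0,"delta_pos": [3.5,0,-4],"twist": 0},{"claw": 0,"delta_pos": [4,0,-3.5],"twist": 0},{"claw": 0,"delta_pos": [4,0,-2.2],"twist": 0},{"claw": 0,"delta_pos": [4,0,-2],"twist": 0},{"claw": 0,"delta_pos": [4,0,-2],"twist": 0}]'

```text
clock: 22.75
tcp_pos: [0.6517, -0.0811, 0.1399]
orientation: [0.001, 0.993, -0.114, 0.007]
wrist_force: [-18.8, 3.6, 61.4]
finger_gap: 0.0003
```

play_rows --moves '[{"claw": 0,"delta_pos": [0,0,-4],"twist": 0},{"claw": 0,"delta_pos": [-1,0,-10],"twist": 0},{"claw": 0,"delta_pos": [-6,4,-12],"twist": 0},{"claw": 0,"delta_pos": [-12,9,-12],"twist": 0},{"claw": 0,"delta_pos": [-18,14,-12],"twist": 0},{"claw": 0,"delta_pos": [-22,19,-12],"twist": 0},{"claw": 0,"delta_pos": [-24,24,-12],"twist": 0},{"claw": 0,"delta_pos": [-24,28,-12],"twist": 0},{"claw": 0,"delta_pos": [-24,28,-12],"twist": 0},{"claw": 0,"delta_pos": [-24,28,-12],"twist": 0}]'

```text
clock: 24.0
tcp_pos: [0.3517, -0.2981, 0.2458]
orientation: [-0.001, 0.993, -0.114, -0.001]
wrist_force: [0.1, 0.2, 0.4]
finger_gap: -0.0001
```

```bash
python3 tilt.py 14; python3 go.py .6451 -.0800 .1126 -13.1|head -1
python3 - <<'E'
from h import *
a=imaging.read_camera("top")[125:345,180:470,::-1];b=imaging.read_camera("side")[150:270,190:340,::-1]
a=cv2.resize(a,(396,300));b=cv2.resize(b,(400,320),interpolation=cv2.INTER_CUBIC)
o=np.zeros((320,796,3),np.uint8);o[:300,:396]=a;o[:,396:]=b
cv2.imwrite("pics/z8.png",o)
E
```

```text
lid in tub: x -1.5 z 31.2 y 1.9 tilt rel 0.4 deg cost 110.125
tcp [ 0.3522 -0.2976  0.2461] yaw -13.0 tilt [-0.001  0.002 -1.   ] F [0.1 1.2 0.1] gap 0.0002 t 24.05
```

View pics/z8.png

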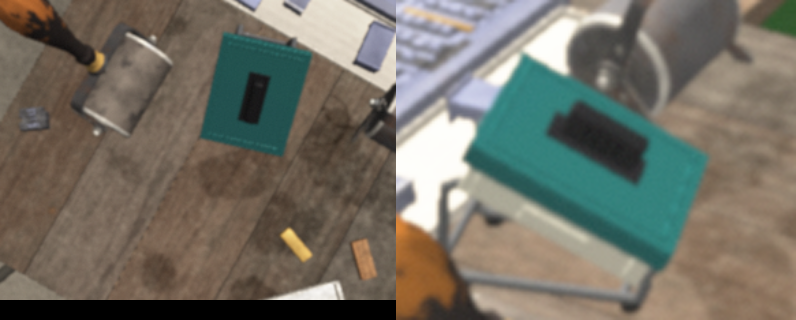

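```bash
python3 -c "
from workcell import env;print(env.hand_in())"
```

```text
the job is handed in; nothing more can be done
None
```

The quoin is in the middle lane and the lid is pressed home on the tub. I handed the job in at about 24 s with the arm clear.

**Quoin:** I laid it in the middle lane and let it go, and it slid to the foot. Top and side pictures showed it flat and lined up with its two neighbours. The camera did not resolve its teeth. I took their side (tub −y) from the stated starting orientation and never turned the quoin by more than about 15°.

**Lid:**
- I lowered it onto the far rim, let it pivot in the grip to the tub's slope, and pressed it in. The force dropped as it snapped.
- Pressing the fin top in the middle with about 30 N moved it only 0.3 mm. The heights found near the two ends of the fin give a slope of 28.0°, so it sits level along its length.
- The last pictures show the skirt covering the rollers and running parallel to the tub, with the brass, wood and type blocks apparently where they were.

**Checks that disagreed or went over:**
- The side-camera fit put the lid about 3 mm above its home height (31 mm instead of 28 mm). I trusted the touch check instead, where the lid stopped hard about 2 mm below the height I expected for home.
- The two end presses came out near 65 N, more than I meant. Only the fingertips were touching, and that is below the 120 N wrist limit.
- I did not measure level across the width separately.

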